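# Lock the panel clamp with its T-bolt

### The arm

A 6-joint arm with a two-finger parallel gripper is mounted at the origin on the work surface. World frame = base frame: x ahead of the robot, y to its left, z up, the work surface at z = 0. Lengths are in m, angles in rad, forces in N, time in s.
With the tool pointing down it reaches from about 0.35 to 0.85 m from the base axis. Payload 8.1 kg.
Tool frame: the origin (TCP) lies between the finger pads; the fingertips stand arm.tcp_to_tips ahead of it and the grasp point (between the pads) is the TCP (arm.tcp_to_tips is the distance from the TCP to the fingertips, in m); z points along the fingers, y is the line along which they close (so a half turn about z gives the same grasp; the last joint's range is limited). The gripper opens to 85 mm and grips with 20 to 120 N. Pads are 22 mm wide; open, the fingers measure 114 mm over their backs; the gripper's body (76 mm by 85 mm) begins 54 mm behind the grasp point. The pads swing forward as they close: fully open they stand 13 mm farther back than shut.
Start: joints at [1.229, 0.13, 1.488, -0, 1.523, -0.085], TCP at [0.152, 0.58, 0.25] pointing down, gripper open.
Joint ranges: [-2.96, 2.96], [-0.89, 2.26], [0.02, 2.5], [-1.34, 4.48], [0, 2.73], [-2.66, 2.66]. Speed limits (rad/s): [2.39, 2.39, 2.79, 3.14, 3.14, 3.14].

### API

Orientations are given as a unit quaternion [w, x, y, z].
In Python, from bench import arm gives the robot as it stands.
- The arm moves only by the tool jog_arm, never from a script. Its argument "targets" is a list of rows, each a list of 2 entries, a list of its own where there are three numbers: the shift along the tool's x, y, z normalised to -1 to 1, where 1 is 300 mm, then the turn, a rotation vector about the tool's x, y, z normalised to -1 to 1, where 1 is pi/4 rad. A call has 1 to 12 rows; each row shifts and turns the commanded pose from where the row before left it, along the tool's axes as they then stand; what a row does not reach is not made up. A row lasts 1/12 s, in which the tool goes at most 41.7 mm and 7.16 degrees, less where a joint would pass 70% of its speed; a pose out of reach is approached as far as the arm can. A call with a number of a shift or a turn outside -1 to 1 is refused whole. A call with a gripper value outside its range is refused whole. "jaw" is the gripper command: -1 is fully open, 1 is shut, values between are in proportion, set as the call begins (left out, the last holds). The fingers move at their own pace and stop on an object; the grip force is fixed at half the most. Time passes only in rows, so rows that do not move let the fingers close. It gives the time, the measured TCP pose, the force, the opening and the grip force at its end, in the units of the state.
- arm.state(): the state, without advancing time (a new reading comes with each control period).
- arm.read_camera(name): name is "scene" or "top"; returns the picture (384x512x3 uint8, blue, green, red); there is no depth.
- arm.calibration(name): a dict with "fx", "fy", "cx", "cy" (pixels), "rvec" (rotation vector, rad) and "tvec" (3), from world to camera coordinates, as OpenCV has them. Camera axes: x right, y down, z forward; pixel columns grow to the right and rows downward; lengths in m; the calibration is good to about 2 mm. A picture is of the moment at which its call begins. calibration takes no time and is no camera call.
- arm.sign_off(): hands the job in; it is judged then, once.
The state is a dict: "time_s": time; "joints": joint angles; "qvel": joint speeds; "joint_torque": joint torques, N m; "tool_pos": TCP position; "tool_rot": TCP orientation; "contact_force": force on the tool from outside, world axes, zero at the start; "torque": the same for the moment, N m; "gripper_width": opening from 0.0 (shut) to 1.0 (fully open); "finger_force": force on a finger pad.
Only numpy, scipy, OpenCV 4.12 (cv2) and the standard library are available. Lean on these libraries where they do the work, as an engineer would, in place of code of your own. Each camera call takes 0.05 s, during which the arm holds its last target. There are 200 camera calls.

### The job

Clamp the carved panel down: lift the T-bolt with the wing handle out of the wooden rack, pass its T-head down through the slot in the clamp's jaw, press the jaw down and turn the bolt a quarter turn, then let go so that the bolt stays locked crosswise, upright, and keeps the jaw down on the panel. Work gently, never forcing the bolt hard against the clamp, and leave the other tools where they are.

Things in the scene. Friction and masses are not known exactly. Their poses are not given: they have to be found in the camera images.
- tbolt: Loose T-bolt, about 0.16 kg, 68 mm tall, upright in one of the rack's two slots, its flange on the rack's top, origin 6 mm above the table. Origin: centre of the underside of its T-head; z up. T-head z 0-8 mm (34 mm along y, 10 mm along x), shank 10 mm diameter to z 28, round flange 42 mm diameter z 28-32, neck 16 mm diameter to z 40, dark wooden wing handle z 40-68.
- grip (a point): Where to grip the T-bolt: middle of its wing handle, 57 mm above the bolt's origin, axes as the bolt. The wing is 52 mm long along y (parallel to the T-head) and 16 mm thick along x: grip across the thickness. A half turn of the bolt makes no difference.
- clamp: Fixed clamp; the carved panel (200 x 220 mm) lies on its +x side. Origin: on the table under the nominal slot centre; z up. On its bed stands a clamp head with a sprung aluminium jaw plate. The head was set by hand: jaw and keeper together may be up to 5 mm off nominal along x and y (not turned). It is tight and stays put. No pose shows this offset: find it by feel or sight.
- slot (a point): NOMINAL middle of the slot mouth in the jaw's top face, 51 mm above the table (jaw up), axes as the clamp. Jaw plate 100 x 68 x 10 mm; slot right through, 37 mm along y, 13 mm along x, square edges. The real slot is up to 5 mm off in x and y. With the bolt's flange resting on the raised jaw, the bolt's origin is 28 mm below this face.
- keeper (a point): NOMINAL centre of the underside of the fixed steel keeper plate under the jaw, 24 mm above the table. 6 mm thick, slot in line with the jaw's but 2 mm larger, 15 mm of open depth below it for the T-head to turn, either way. A groove 3 mm deep, 15 mm wide, crosswise to the slot (along clamp x) in this underside catches the T-head within about 8 degrees of 90.
- jaw (a joint): How far the jaw is pressed down, m: 0 up, 0.0105 hard stop. It starts to move at 3.5 N; 10 N at the stop. Only beyond 0.007 (bolt's origin under 16 mm above the table) can the T-head turn under the keeper. Let go at 90 degrees, the spring lifts bolt and jaw till the head seats in the groove: jaw 0.004, bolt's origin 19 mm up. Over 30 N of bolt on clamp is too much.
- rack: Fixed light wooden block 64 x 200 x 34 mm high, long along its y. Origin: centre of its underside. Two slots 40 x 18 mm (long along y) in its top at y = -48 and +48 mm; one holds the T-bolt, the other the bench dog.
- dog: Bystander: round bench dog with a round wooden knob, 56 mm tall, in the other slot of the rack. Origin: its foot.
- chisel_a: Bystander: chisel, 210 mm long along x, lying flat between robot and clamp. Origin: on the table where blade and handle meet.
- chisel_b: Bystander: chisel, 220 mm long along x, left of the clamp. Origin as chisel_a.
- chisel_c: Bystander: thin chisel, 200 mm long along x, left of the clamp. Origin as chisel_a.
- mallet: Bystander: wooden mallet lying down, head 65 x 110 x 64 mm, handle 190 mm along -x. Origin: on the table where the handle starts.
- offcut: Bystander: wooden offcut 120 x 45 x 22 mm. Origin: centre of its underside.
- tin: Bystander: closed metal tin 70 mm diameter, 90 mm tall. Origin: centre of its underside.
Not all that is in view belongs to the job. Leave any blue look-alike of the tbolt alone.

How it is judged:
On the way:
1. the T-head has gone down through the jaw's slot, lengthwise (bolt's origin under 27 mm above the table, over the clamp's slot, bolt along the slot within 0.25 rad) (z of tbolt in the frame of clamp below 0.027 m and horizontal distance between tbolt and clamp below 0.012 m and angle between the y axis of tbolt and the y axis of clamp, either way round below 0.25 rad).
At the end, for the whole second after the job is handed in: The T-bolt sits in the clamp (its origin within 12 mm of the clamp's, sideways, and under 22 mm above the table), turned crosswise to the slot within 0.25 rad, upright within 0.15 rad, at rest and let go, and keeps the jaw pressed down by more than 2.5 mm (value of joint jaw above 0.0025 m and z of tbolt in the frame of clamp below 0.022 m and horizontal distance between tbolt and clamp below 0.012 m and angle between the y axis of tbolt and the x axis of clamp, either way round below 0.25 rad and angle between tbolt's own z axis and vertical below 0.15 rad and linear speed of tbolt below 0.02 m/s); the robot touches nothing.
It fails at once if the bolt is forced against the clamp with more than 30 N (contact force between tbolt and clamp above 30 N).
It fails at once if another tool (dog, chisels, mallet, offcut, tin) is moved more than 30 mm (distance of any of dog, chisel_a, chisel_b, chisel_c, mallet, offcut, tin from where it was at the start of the episode above 0.03 m).
It also fails if it takes over 72 s, if anything falls off the work surface, if the arm or the gripper's body presses on something with over 40 N, if the wrist force passes 120 N, or if a joint passes its speed limit or range.

## Working session

There is one attempt and no reset: what is moved stays moved. The work goes in short steps, Python scripts to look and compute and a tool call to move; the robot and the scene stay as the last step left them, time stands still between calls to the robot, and variables do not carry over. Pictures are saved under pics/ and viewed, at most 10 in all, crops included, and the job is handed in when it is done.

Besides the shell and the picture viewer there is one more tool, called after "Call:" as name([rows], argument=value, ...), one row to a line, values as JSON. jog_arm: Moves the arm, as the interface text tells. Scaled input: -1 to 1 covers 300 mm each way for a shift and pi/4 rad each way for a turn. Its arguments: {"type":"object","properties":{"targets":{"type":"array","items":{"type":"array"}},"jaw":{"type":"number"}},"required":["targets"]}

```bash
ls; mkdir -p pics; python3 - <<'E'
from bench import arm
import cv2
for n in("scene","top"):
    cv2.imwrite(f"pics/{n}0.png",arm.read_camera(n)); print(n,arm.calibration(n))
print(arm.state(),arm.tcp_to_tips)
E
```

```text
pics
scene {'fx': 440.0155779041478, 'fy': 440.0155779041478, 'cx': 263.484050883722, 'cy': 193.89675153984467, 'rvec': array([ 1.03247495,  2.32185049, -1.11806116]), 'tvec': array([ 0.30119123, -0.20006208,  1.58324056])}
top {'fx': 380.51199511391366, 'fy': 380.51199511391366, 'cx': 246.92207419464404, 'cy': 186.93655039142902, 'rvec': array([ 2.1462831 , -2.17979738,  0.16137497]), 'tvec': array([0.02231886, 0.50428591, 1.04300879])}
{'time_s': 0.1, 'joints': array([ 1.22860576e+00,  1.31093475e-01,  1.48919393e+00,  6.24074888e-06,
        1.52300281e+00, -8.54305291e-02]), 'qvel': array([ 9.62749513e-04, -1.34984300e-03, -3.86384034e-04,  1.56421716e-04,
       -1.51926223e-03, -9.61230269e-05]), 'joint_torque': array([ 1.18541120e-03, -5.70951641e+01, -5.01941657e+01, -2.01468674e-04,
        8.32354854e-03,  4.25834958e-05]), 'tool_pos': array([0.15220345, 0.57988464, 0.24933169]), 'tool_rot': array([-1.83144615e-04,  1.28027768e-01,  9.91770220e-01, -8.28793058e-04]), 'contact_force': array([ 0.53031009, -1.05249822,  0.92054915]), 'torque': array([-0.0218901 , -0.04889478, -0.00865759]), 'finger_force': 0.0, 'gripper_width': 1.00229203615702} 0.019
```

View pics/top0.png

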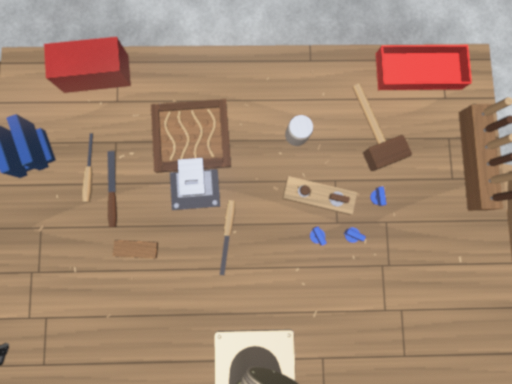

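View pics/scene0.png

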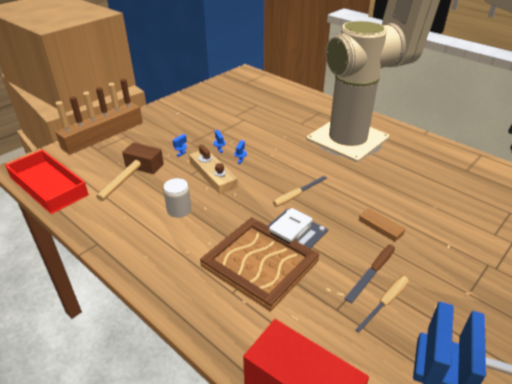

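Candidates in the top view: the wing-handled bolt in the rack at (340,198), dark wing with grey flange, and the bench dog in the rack at (305,190), round knob. The blue look-alikes are at (318,236), (355,236) and (378,196). I choose (340,198) and check it in a close crop.

```bash
cat > h.py <<'E'
import numpy as np,cv2
from bench import arm
def cam(n):
    c=arm.calibration(n);K=np.array([[c['fx'],0,c['cx']],[0,c['fy'],c['cy']],[0,0,1.]])
    return K,cv2.Rodrigues(c['rvec'])[0],np.array(c['tvec']).ravel()
def p2w(n,px,z):
    K,R,t=cam(n);d=R.T@np.linalg.inv(K)@np.array([*px,1.]);o=-R.T@t
    return o+d*(z-o[2])/d[2]
def w2p(n,P):
    K,R,t=cam(n);q=K@(R@np.asarray(P,float)+t);return q[:2]/q[2]
E
python3 - <<'E'
from h import *
im=cv2.imread("pics/top0.png");s=cv2.imread("pics/scene0.png")
def crop(i,x,y,w,h,W,H): return cv2.resize(i[y:y+h,x:x+w],(W,H),interpolation=cv2.INTER_CUBIC)
a=crop(im,280,170,80,60,400,300);b=crop(im,155,145,80,75,400,300*75//60)[:300] if 0 else crop(im,160,150,80,60,400,300)
c=crop(s,180,130,80,60,400,300);d=crop(s,255,195,80,60,400,300)
cv2.imwrite("pics/c1.png",np.vstack([np.hstack([a,b]),np.hstack([c,d])]))
print(p2w("top",(340,198),.07),p2w("top",(305,190),.056),p2w("top",(192,182),.051))
E
```

```text
[ 0.46560939 -0.23830568  0.07      ] [ 0.49066431 -0.14574457  0.056     ] [0.51817089 0.1670902  0.051     ]
```

View pics/c1.png

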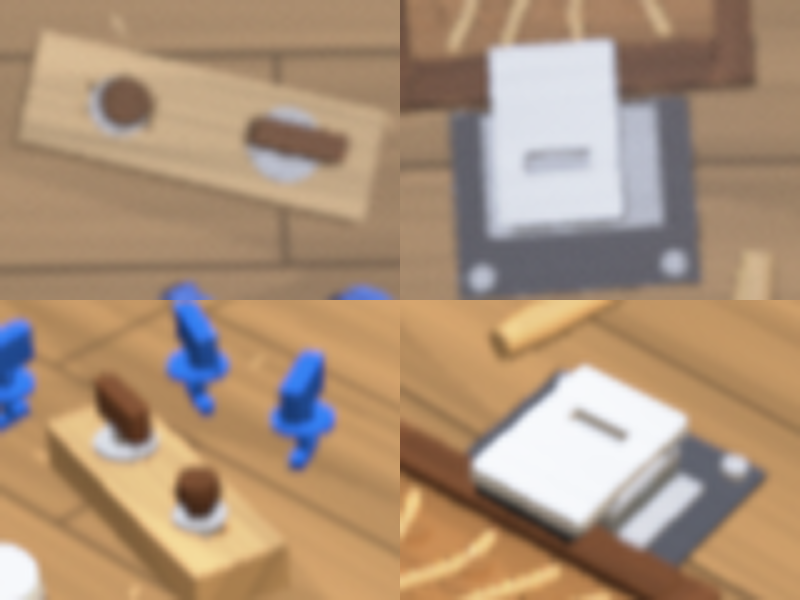

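The crop confirms the choice: dark wing over a round flange at top px (339,198), with the dog's round knob beside it. The slot mouth is at about (191,182) top and (295,219) scene. Next I take sub-pixel measurements.

```bash
cat > m.py <<'E'
from h import *
def dark(n,im,x0,y0,x1,y1,ref):   # darkness centroid + axis + extent within a plain bright patch
    g=im[y0:y1,x0:x1].astype(float).mean(2);w=np.clip(ref-g-12,0,None)
    yy,xx=np.mgrid[y0:y1,x0:x1];c=np.array([(w*xx).sum(),(w*yy).sum()])/w.sum()
    d=np.stack([xx-c[0],yy-c[1]]).reshape(2,-1);e,v=np.linalg.eigh((d*w.ravel())@d.T/w.sum())
    return c,v[:,1],np.sqrt(12*e)
E
python3 - <<'E'
from m import *
t=cv2.imread("pics/top0.png");s=cv2.imread("pics/scene0.png")
for n,i,b in(("top",t,(183,177,200,187)),("scene",s,(286,212,304,227))):
    c,v,e=dark(n,i,*b,np.percentile(i[b[1]:b[3],b[0]:b[2]].mean(2),70))
    p=p2w(n,c,.051);q=p2w(n,c+v*5,.051)-p
    print(n,c,e,"slot",p,"yaw of slot deg",np.degrees(np.arctan2(q[1],q[0])))
# jaw corners, top (z .051)
f=lambda x,y,ox,oy:((x+.5)/5-.5+ox,(y+.5)/5-.5+oy)
C=[p2w("top",f(x-400,y,160,150),.051) for x,y in((490,50),(612,40),(622,215),(500,225))]
print("jaw",np.round(C,4),np.mean(C,0)); 
# bolt: dark wing in top, brown dark
g=t[192:204,326:352].astype(float).mean(2); w=np.clip(95-g,0,None)
yy,xx=np.mgrid[192:204,326:352];c=np.array([(w*xx).sum(),(w*yy).sum()])/w.sum();print("wing px",c)
d=np.stack([xx-c[0],yy-c[1]]).reshape(2,-1);e,v=np.linalg.eigh((d*w.ravel())@d.T/w.sum());print(np.sqrt(12*e))
for z in(.06,.074):
    p=p2w("top",c,z);q=p2w("top",c+v[:,1]*5,z)-p;print(z,p,np.degrees(np.arctan2(q[1],q[0])))
print("flange",p2w("top",f(285,148,280,170),.038))
# rack corners
R=[p2w("top",f(x,y,280,170),.034) for x,y in((42,32),(388,108),(365,220),(18,140))];print("rack",np.round(R,4),np.mean(R,0))
for P in (R[1]-R[0],R[2]-R[3]):print(np.degrees(np.arctan2(P[1],P[0])))
print("scene wing top",p2w("scene",f(120,402-300,180,130),.06), p2w("scene",f(124,440-300,180,130),.038))
E
```

```text
top [190.55813354 181.2095901 ] [ 4.0887533  13.11230352] slot [0.52044397 0.17108705 0.051     ] yaw of slot deg 94.93027952800458
scene [295.28507262 218.47671807] [10.03998056 13.90062122] slot [0.51351635 0.16716135 0.051     ] yaw of slot deg -30.936019585408218
jaw [[0.582  0.2074 0.051 ]
 [0.5868 0.1393 0.051 ]
 [0.4881 0.1339 0.051 ]
 [0.4835 0.2012 0.051 ]] [0.53509179 0.17043767 0.051     ]
wing px [335.22895623 197.80808081]
[ 3.19791798 18.526946  ]
0.06 [ 0.46730962 -0.22779182  0.06      ] 71.95583861147331
0.074 [ 0.4659373  -0.22423585  0.074     ] 71.95583861147347
flange [ 0.4654772  -0.23706833  0.038     ]
rack [[ 0.534  -0.1026  0.034 ]
 [ 0.4877 -0.2978  0.034 ]
 [ 0.4245 -0.2814  0.034 ]
 [ 0.4726 -0.0872  0.034 ]] [ 0.47973674 -0.19224792  0.034     ]
-103.34511639998797
-103.9098433233386
scene wing top [ 0.4614381  -0.24841127  0.06      ] [ 0.46792405 -0.23989362  0.038     ]
```

Call:
jog_arm([
  [[-0.107,-0.081,0],[0,0,0]],
  [[-0.107,-0.081,0],[0,0,0]],
  [[-0.107,-0.081,0],[0,0,0]],
  [[-0.107,-0.081,0],[0,0,0]],
  [[-0.107,-0.081,0],[0,0,0]],
  [[-0.107,-0.081,0],[0,0,0]],
  [[-0.107,-0.081,0],[0,0,0]],
  [[-0.107,-0.081,0],[0,0,0]],
  [[-0.107,-0.081,0],[0,0,0]],
  [[-0.107,-0.081,0],[0,0,0]],
  [[-0.107,-0.081,0],[0,0,0]],
  [[-0.107,-0.081,0],[0,0,0]],
], jaw=-1)

```text
time_s: 1.1
tool_pos: [0.4515, 0.1986, 0.2501]
tool_rot: [-0.0, 0.128, 0.992, -0.0]
contact_force: [0.5, 0.3, -0.1]
gripper_width: 0.999
finger_force: 0.0
```

Call:
jog_arm([
  [[0,0,0],[0,0,0.158]],
  [[0,0,0],[0,0,0.158]],
  [[0,0,0],[0,0,0.158]],
  [[0,0,0],[0,0,0.158]],
  [[0,0,0],[0,0,0.158]],
  [[0,0,0],[0,0,0.158]],
  [[0,0,0],[0,0,0.158]],
  [[0,0,0],[0,0,0.158]],
  [[0,0,0],[0,0,0.158]],
  [[0,0,0],[0,0,0.158]],
  [[0,0,0],[0,0,0.158]],
  [[0,0,0],[0,0,0.158]],
])

```text
time_s: 2.1
tool_pos: [0.4506, 0.2004, 0.2498]
tool_rot: [-0.0, 0.768, 0.64, -0.0]
contact_force: [-1.0, 0.1, 0.0]
gripper_width: 0.998
finger_force: 0.0
```

```bash
cat >> h.py <<'E'
from scipy.spatial.transform import Rotation as Ro
def go(P,yaw,rows=None):
    "print total shift/turn in tool axes, jog units, to TCP P with tool y at yaw deg, tool down"
    s=arm.state();w,x,y,z=s['tool_rot'];R=Ro.from_quat([x,y,z,w])
    a=np.radians(yaw);T=np.array([[np.sin(a),np.cos(a),0],[-np.cos(a),np.sin(a),0],[0,0,-1]]).T
    T=np.column_stack([[np.sin(a),-np.cos(a),0],[np.cos(a),np.sin(a),0],[0,0,-1]])
    d=R.inv().apply(np.array(P)-s['tool_pos']);r=(R.inv()*Ro.from_matrix(T)).as_rotvec()
    Y=R.as_matrix()[:,1];print("t",s['time_s'],"at",np.round(s['tool_pos'],4),"yaw",np.degrees(np.arctan2(Y[1],Y[0])),"F",np.round(s['contact_force'],1),"w",s['gripper_width'])
    n=rows or int(np.ceil(max(np.linalg.norm(d)/.041,np.linalg.norm(r)/.124,1)))
    print(n,"rows of",np.round(d/.3/n,4),np.round(r/(np.pi/4)/n,4))
E
python3 -c "
from h import *
go([.467,-.2385,.2],-13.6)"
```

```text
Traceback (most recent call last):
  File "h.py", line 17, in go
    d=R.inv().apply(np.array(P)-s['tool_pos']);r=(R.inv()*Ro.from_matrix(T)).as_rotvec()
                                                          ~~~~~~~~~~~~~~^^^
  File "scipy/spatial/transform/_rotation.pyx", line 1143, in scipy.spatial.transform._rotation.Rotation.from_matrix
ValueError: Non-positive determinant (left-handed or null coordinate frame) in rotation matrix 0: [[-0.23514211  0.971961    0.        ]
 [-0.971961   -0.23514211  0.        ]
 [ 0.          0.         -1.        ]].
```

```bash
sed -i '/T=np.array(\[\[np.sin/s/;T=np.array.*//; s/\[\[np.sin(a),-np.cos(a),0\]/[[-np.sin(a),np.cos(a),0]/' h.py
python3 -c "
from h import *
go([.467,-.2385,.2],-13.6)"
```

```text
t 2.1 at [0.4506 0.2004 0.2498] yaw -10.385951206601842 F [-1.   0.1  0. ] w 0.9981802504280753
11 rows of [-0.1299  0.0289  0.0151] [-0.0001  0.0001  0.0065]
```

Call:
jog_arm([
  [[-0.13,0.029,0.015],[0,0,0.0]],
  [[-0.13,0.029,0.015],[0,0,0.0]],
  [[-0.13,0.029,0.015],[0,0,0]],
  [[-0.13,0.029,0.015],[0,0,0]],
  [[-0.13,0.029,0.015],[0,0,0]],
  [[-0.13,0.029,0.015],[0,0,0]],
  [[-0.13,0.029,0.015],[0,0,0]],
  [[-0.13,0.029,0.015],[0,0,0]],
  [[-0.13,0.029,0.015],[0,0,0]],
  [[-0.13,0.029,0.015],[0,0,0]],
  [[-0.13,0.029,0.015],[0,0,0]],
  [[0,0,0],[0,0,0.072]],
])

```text
time_s: 3.1
tool_pos: [0.469, -0.2446, 0.1992]
tool_rot: [-0.0, 0.785, 0.619, -0.001]
contact_force: [0.5, 0.7, -0.5]
gripper_width: 1.0
finger_force: 0.0
```

```bash
python3 -c "
from h import *
go([.467,-.2385,.1],-13.6)
t=arm.read_camera('top');s=arm.read_camera('scene')
cv2.imwrite('pics/t1.png',t)
a=cv2.resize(t[160:250,275:375],(400,360),interpolation=2);b=cv2.resize(s[110:200,165:265],(400,360),interpolation=2)
cv2.imwrite('pics/c2.png',np.hstack([a,b]))
for n in('top','scene'):print(n,w2p(n,[.467,-.2385,.074]))
"
```

```text
t 3.1 at [ 0.469  -0.2446  0.1992] yaw -13.477833326699654 F [ 0.5  0.7 -0.5] w 0.9997302090465066
3 rows of [ 0.0063 -0.0035  0.1102] [-0.0007  0.0009  0.0009]
top [340.42966264 197.34180069]
scene [204.07102171 148.0986321 ]
```

View pics/c2.png

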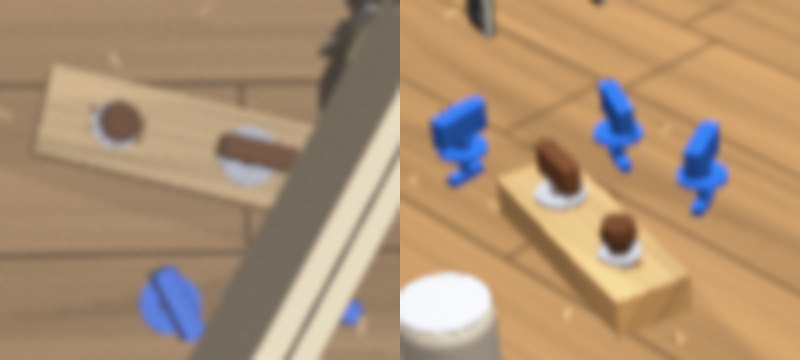

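The top view is mostly hidden by the arm. The scene crop shows the bolt's wing top at about (204,147), which matches the predicted (204,148). Descending with the gripper partly open.

Call:
jog_arm([
  [[0.0063,-0.0035,0.11],[0,0,0.0]],
  [[0.0063,-0.0035,0.11],[0,0,0.0]],
  [[0.0063,-0.0035,0.11],[0,0,0.0]],
  [[0,0,0],[0,0,0]],
  [[0,0,0],[0,0,0]],
], jaw=-0.3)

```text
time_s: 3.62
tool_pos: [0.4672, -0.2303, 0.1003]
tool_rot: [-0.002, 0.783, 0.622, -0.001]
contact_force: [-0.1, -0.2, 1.2]
gripper_width: 0.65
finger_force: 0.0
```

```bash
python3 -c "
from h import *
go([.467,-.2385,.063],-13.6,3)"
```

```text
t 3.6167 at [ 0.4672 -0.2303  0.1003] yaw -13.12580711282476 F [-0.1 -0.2  1.2] w 0.6503561465069838
3 rows of [-0.009   0.0021  0.0414] [-0.002  -0.0008  0.0035]
```

Call:
jog_arm([
  [[-0.009,0.002,0.041],[0,0,0.0035]],
  [[-0.009,0.002,0.041],[0,0,0.0035]],
  [[-0.009,0.002,0.041],[0,0,0.0035]],
  [[0,0,0],[0,0,0]],
  [[0,0,0],[0,0,0]],
  [[0,0,0],[0,0,0]],
])

```text
time_s: 4.12
tool_pos: [0.4686, -0.2409, 0.0651]
tool_rot: [0.0, 0.787, 0.617, 0.0]
contact_force: [-0.1, 0.4, 0.5]
gripper_width: 0.649
finger_force: 0.0
```

```bash
python3 -c "
from h import *
go([.467,-.2385,.063],-13.6,1)"
```

```text
t 4.1167 at [ 0.4686 -0.2409  0.0651] yaw -13.759443699423596 F [-0.1  0.4  0.5] w 0.6486681989964022
1 rows of [ 0.0066 -0.0071  0.0071] [ 0.0001 -0.     -0.0035]
```

Call:
jog_arm([
  [[0.006,-0.007,0.007],[0,0,0]],
  [[0,0,0],[0,0,0]],
  [[0,0,0],[0,0,0]],
])

```text
time_s: 4.37
tool_pos: [0.4669, -0.2384, 0.063]
tool_rot: [0.0, 0.787, 0.617, 0.0]
contact_force: [-0.3, 0.2, 0.4]
gripper_width: 0.651
finger_force: 0.0
```

Call:
jog_arm([
  [[0,0,0],[0,0,0]],
  [[0,0,0],[0,0,0]],
  [[0,0,0],[0,0,0]],
  [[0,0,0],[0,0,0]],
  [[0,0,0],[0,0,0]],
  [[0,0,0],[0,0,0]],
  [[0,0,0],[0,0,0]],
  [[0,0,0],[0,0,0]],
  [[0,0,0],[0,0,0]],
], jaw=1)

```text
time_s: 5.12
tool_pos: [0.4671, -0.2386, 0.0631]
tool_rot: [0.0, 0.787, 0.617, 0.0]
contact_force: [0.8, 0.7, 4.4]
gripper_width: 0.178
finger_force: 59.0
```

```bash
python3 -c "
from h import *
go([.467,-.2385,.183],-13.6,4);print(arm.state()['finger_force'])"
```

```text
t 5.1167 at [ 0.4671 -0.2386  0.0631] yaw -13.743283476161494 F [0.8 0.7 4.4] w 0.1780803499906465
4 rows of [ 0.     -0.0001 -0.0999] [ 0.0002  0.0001 -0.0008]
58.987664580345154
```

Gripped: 15 mm opening, 59 N. Lifting.

Call:
jog_arm([
  [[0,0,-0.03],[0,0,0]],
  [[0,0,-0.06],[0,0,0]],
  [[0,0,-0.1],[0,0,0]],
  [[0,0,-0.1],[0,0,0]],
  [[0,0,-0.06],[0,0,0]],
  [[0,0,0],[0,0,0]],
  [[0,0,0],[0,0,0]],
  [[0,0,0],[0,0,0]],
])

```text
time_s: 5.78
tool_pos: [0.4662, -0.238, 0.1667]
tool_rot: [-0.001, 0.787, 0.617, -0.0]
contact_force: [0.1, 0.0, -1.9]
gripper_width: 0.174
finger_force: 58.6
```

```bash
python3 -c "
from h import *
go([.45,.170,.165],-13.74,12);print(arm.state()['finger_force'])"
```

```text
t 5.7833 at [ 0.4662 -0.238   0.1667] yaw -13.746984240178326 F [ 0.1  0.  -1.9] w 0.1737739758009985
12 rows of [ 0.109  -0.0313  0.0006] [-0.0002 -0.0001 -0.    ]
58.584662675857544
```

Call:
jog_arm([
  [[0.055,-0.016,0],[0,0,0]],
  [[0.109,-0.031,0],[0,0,0]],
  [[0.109,-0.031,0],[0,0,0]],
  [[0.109,-0.031,0],[0,0,0]],
  [[0.109,-0.031,0],[0,0,0]],
  [[0.109,-0.031,0],[0,0,0]],
  [[0.109,-0.031,0],[0,0,0]],
  [[0.109,-0.031,0],[0,0,0]],
  [[0.109,-0.031,0],[0,0,0]],
  [[0.109,-0.031,0],[0,0,0]],
  [[0.109,-0.031,0],[0,0,0]],
  [[0.109,-0.031,0],[0,0,0]],
])

```text
time_s: 6.78
tool_pos: [0.4505, 0.1538, 0.1657]
tool_rot: [-0.001, 0.787, 0.617, -0.002]
contact_force: [0.9, -0.7, -2.1]
gripper_width: 0.175
finger_force: 58.6
```

Call:
jog_arm([
  [[0.055,-0.016,0],[0,0,0]],
  [[0,0,0],[0,0,-0.077]],
  [[0,0,0],[0,0,-0.077]],
  [[0,0,0],[0,0,-0.077]],
  [[0,0,0],[0,0,-0.077]],
  [[0,0,0],[0,0,-0.077]],
  [[0,0,0],[0,0,0]],
  [[0,0,0],[0,0,0]],
  [[0,0,0],[0,0,0]],
])

```text
time_s: 7.53
tool_pos: [0.4508, 0.1694, 0.1667]
tool_rot: [-0.001, 0.685, 0.728, -0.001]
contact_force: [0.3, 0.4, -2.1]
gripper_width: 0.178
finger_force: 58.6
```

```bash
python3 -c "
from h import *
go([.519,.170,.133],3.6,6)"
```

```text
t 7.5333 at [0.4508 0.1694 0.1667] yaw 3.459830663076999 F [ 0.3  0.4 -2.1] w 0.17808015376736175
6 rows of [-0.0019  0.0379  0.0186] [-0.0004  0.0001 -0.0005]
```

Call:
jog_arm([
  [[-0.002,0.038,0.019],[0,0,0]],
  [[-0.002,0.038,0.019],[0,0,0]],
  [[-0.002,0.038,0.019],[0,0,0]],
  [[-0.002,0.038,0.019],[0,0,0]],
  [[-0.002,0.038,0.019],[0,0,0]],
  [[-0.002,0.038,0.019],[0,0,0]],
  [[0,0,0],[0,0,0]],
  [[0,0,0],[0,0,0]],
  [[0,0,0],[0,0,0]],
])

```text
time_s: 8.28
tool_pos: [0.5194, 0.1702, 0.1334]
tool_rot: [-0.0, 0.685, 0.729, -0.0]
contact_force: [-0.4, -0.1, -0.7]
gripper_width: 0.184
finger_force: 58.8
```

```bash
python3 -c "
from h import *
go([.519,.170,.116],3.6,3)
s=arm.read_camera('scene');o=cv2.imread('pics/scene0.png')
cv2.imwrite('pics/s2.png',s)
f=lambda i:cv2.resize(i[170:250,255:335],(400,400),interpolation=2)
cv2.imwrite('pics/c3.png',np.hstack([f(s),f(o)]))
p=arm.state()['tool_pos'];print([w2p('scene',p+np.array([0,0,h-.057])) for h in(0,8,28,32,40)][:1])
for h in(0,.028,.032,.068):print(h,w2p('scene',p+np.array([0,0,h-.057])))
print('slot',w2p('scene',[.519,.170,.051]))
"
```

```text
t 8.2833 at [0.5194 0.1702 0.1334] yaw 3.535577658338209 F [-0.4 -0.1 -0.7] w 0.1835214412577027
3 rows of [-0.0002 -0.0004  0.0194] [-0.0004  0.     -0.0005]
[array([295.33271529, 212.71535117])]
0 [295.33271529 212.71535117]
0.028 [295.92559134 204.41079553]
0.032 [296.01178659 203.20343824]
0.068 [296.80505066 192.09200003]
slot [294.82950585 219.98177024]
```

View pics/c3.png

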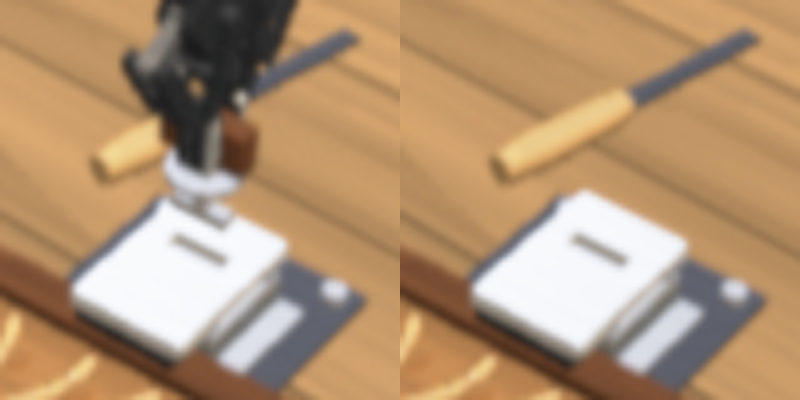

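The left half of the crop shows the T-head, flange and wing hanging over the jaw, with the flange at about (295,205) and the slot at about (294.5,219.5). It is nearly aligned, and I refine with sub-pixel fits.

```bash
python3 - <<'E'
from h import *
from scipy.optimize import least_squares
from scipy.ndimage import map_coordinates,gaussian_filter
yaw=np.radians(3.5);ux=np.array([np.cos(yaw),np.sin(yaw),0]);uy=np.array([-np.sin(yaw),np.cos(yaw),0])
imgs={n:gaussian_filter(cv2.imread(f"pics/{n}0.png").astype(float).mean(2),0.5) for n in("top","scene")}
def render(n,c,a,half=(.0065,.0185)):  # coverage-of-slot weight sampled: world grid in jaw plane
    g=np.arange(-.035,.0351,.001);h=np.arange(-.012,.0121,.001)
    X,Y=np.meshgrid(h,g,indexing='ij')
    P=np.array(c)[:,None]+ux[:,None]*X.ravel()+uy[:,None]*Y.ravel()
    return P,X.ravel(),Y.ravel()
for n in imgs:
    K,R,t=cam(n);im=imgs[n]
    # soft slot model: pixel blur ~ s metres
    def res(p):
        dx,dy,lo,hi,s=p
        P,X,Y=render(n,[.519,.170,.051],0);m=(abs(Y)<.026)
        q=K@(R@P+t[:,None]);q=q[:2]/q[2]
        v=map_coordinates(im,[q[1],q[0]],order=1)
        f=lambda u,h:.5*(np.tanh((u+h)/s)-np.tanh((u-h)/s))
        return ((lo-hi)*f(X-dx,.0065)*f(Y-dy,.0185)+hi-v)[m]
    r=least_squares(res,[0,0,100,220,.003]);P=np.array([.519,.170,.051])+ux*r.x[0]+uy*r.x[1]
    print(n,"d along x,y mm",r.x[:2]*1e3,r.x[2:],P,r.cost)
# flange in s2: white pixels against tan; fit ellipse of projected circle (z mid-top)
s=cv2.imread("pics/s2.png").astype(float);b,g,rr=s[...,0],s[...,1],s[...,2]
big=cv2.resize(s[196:216,282:310].astype(np.uint8),(560,400),interpolation=2)
cv2.imwrite("pics/c4.png",np.hstack([big]))
p=np.array([.5194,.1702,.1334-.057])
for k in(.028,.032):
    c=[w2p("scene",p+np.array([.021*np.cos(a),.021*np.sin(a),k])) for a in np.linspace(0,6.28,73)];c=np.array(c)
    print(k,"bbox pred",c.min(0),c.max(0))
for y in (203,204,205,206,207):print(y,(b[y,284:308]).astype(int))
E
```

```text
top d along x,y mm [1.22506293 0.49256062] [1.86649466e+02 2.27112041e+02 3.05638824e-03] [0.52019271 0.17056643 0.051     ] 4319.146126812375
scene d along x,y mm [-0.91459875 -1.99648053] [1.79349945e+02 2.53529933e+02 3.81745028e-03] [0.51820899 0.16795141 0.051     ] 20781.966418099204
0.028 bbox pred [287.68719853 199.30234017] [304.13588598 209.79976224]
0.032 bbox pred [287.75512732 198.10159823] [304.24025216 208.5868381 ]
203 [ 84  90  98 143 214 226 207 172 132  96  70  76 107 119 102  78  52  35
  30  34  41  61  82  91]
204 [ 95 100 104 134 195 225 227 219 196 167 135 119 129 150 157 147 116  82
  60  51  58  72  86  91]
205 [103 104 104 117 159 207 227 229 225 217 198 180 177 199 211 208 187 153
 116  89  83  83  84  87]
206 [105 105 105 107 125 168 209 223 228 229 227 221 219 226 229 228 220 196
 154 115  99  92  88  85]
207 [108 106 104 105 109 135 175 196 214 223 226 225 226 227 226 223 213 190
 151 117 102  98  95  91]
```

View pics/c4.png

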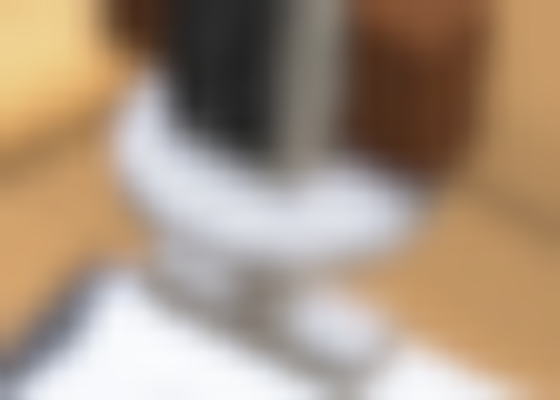

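Call:
jog_arm([
  [[0,0,0.04],[0,0,0]],
  [[0,0,0.03],[0,0,0]],
  [[0,0,0],[0,0,0]],
  [[0,0,0],[0,0,0]],
  [[0,0,0],[0,0,0]],
])

```text
time_s: 8.75
tool_pos: [0.5197, 0.1703, 0.1123]
tool_rot: [-0.0, 0.685, 0.729, -0.0]
contact_force: [0.4, 0.1, -0.1]
gripper_width: 0.18
finger_force: 58.8
```

Call:
jog_arm([
  [[0,0,0.007],[0,0,0]],
  [[0,0,0.007],[0,0,0]],
  [[0,0,0],[0,0,0]],
  [[0,0,0],[0,0,0]],
  [[0,0,0],[0,0,0]],
])

```text
time_s: 9.17
tool_pos: [0.5201, 0.1703, 0.1085]
tool_rot: [0.0, 0.685, 0.729, 0.0]
contact_force: [-0.5, 0.2, -1.1]
gripper_width: 0.18
finger_force: 58.8
```

Call:
jog_arm([
  [[0,0,0.005],[0,0,0]],
  [[0,0,0],[0,0,0]],
  [[0,0,0],[0,0,0]],
  [[0,0,0],[0,0,0]],
])

```text
time_s: 9.5
tool_pos: [0.52, 0.1703, 0.1069]
tool_rot: [-0.0, 0.685, 0.729, -0.0]
contact_force: [-0.7, 0.7, -1.5]
gripper_width: 0.173
finger_force: 58.8
```

Call:
jog_arm([
  [[0,0,0.005],[0,0,0]],
  [[0,0,0],[0,0,0]],
  [[0,0,0],[0,0,0]],
  [[0,0,0],[0,0,0]],
])

```text
time_s: 9.83
tool_pos: [0.5199, 0.1703, 0.1053]
tool_rot: [-0.0, 0.685, 0.729, -0.0]
contact_force: [-0.8, -0.1, -0.9]
gripper_width: 0.176
finger_force: 58.8
```

Call:
jog_arm([
  [[0,0,0.005],[0,0,0]],
  [[0,0,0],[0,0,0]],
  [[0,0,0],[0,0,0]],
  [[0,0,0],[0,0,0]],
])

```text
time_s: 10.17
tool_pos: [0.5199, 0.1703, 0.1039]
tool_rot: [-0.0, 0.685, 0.729, -0.0]
contact_force: [0.2, -0.7, -0.2]
gripper_width: 0.175
finger_force: 58.8
```

Call:
jog_arm([
  [[0,0,0.007],[0,0,0]],
  [[0,0,0],[0,0,0]],
  [[0,0,0],[0,0,0]],
  [[0,0,0],[0,0,0]],
])

```text
time_s: 10.5
tool_pos: [0.5199, 0.1703, 0.1017]
tool_rot: [-0.0, 0.685, 0.729, -0.0]
contact_force: [0.1, 0.3, -1.8]
gripper_width: 0.174
finger_force: 58.8
```

Call:
jog_arm([
  [[0,0,0.007],[0,0,0]],
  [[0,0,0],[0,0,0]],
  [[0,0,0],[0,0,0]],
  [[0,0,0],[0,0,0]],
])

```text
time_s: 10.83
tool_pos: [0.5199, 0.1703, 0.0996]
tool_rot: [-0.0, 0.685, 0.729, -0.0]
contact_force: [0.6, 0.6, -2.1]
gripper_width: 0.174
finger_force: 58.8
```

No resistance at 8 mm below the jaw face, so the head is in the slot. Continuing down.

Call:
jog_arm([
  [[0,0,0.01],[0,0,0]],
  [[0,0,0],[0,0,0]],
  [[0,0,0.01],[0,0,0]],
  [[0,0,0],[0,0,0]],
  [[0,0,0],[0,0,0]],
  [[0,0,0],[0,0,0]],
])

```text
time_s: 11.33
tool_pos: [0.5199, 0.1702, 0.0936]
tool_rot: [-0.0, 0.685, 0.729, -0.0]
contact_force: [0.2, -0.0, -0.2]
gripper_width: 0.18
finger_force: 58.8
```

Call:
jog_arm([
  [[0,0,0.01],[0,0,0]],
  [[0,0,0],[0,0,0]],
  [[0,0,0.01],[0,0,0]],
  [[0,0,0],[0,0,0]],
  [[0,0,0],[0,0,0]],
  [[0,0,0],[0,0,0]],
])

```text
time_s: 11.83
tool_pos: [0.5199, 0.1702, 0.0876]
tool_rot: [-0.0, 0.685, 0.729, -0.0]
contact_force: [0.9, -0.3, -0.8]
gripper_width: 0.172
finger_force: 58.8
```

Call:
jog_arm([
  [[0,0,0.01],[0,0,0]],
  [[0,0,0],[0,0,0]],
  [[0,0,0.01],[0,0,0]],
  [[0,0,0],[0,0,0]],
  [[0,0,0],[0,0,0]],
  [[0,0,0],[0,0,0]],
])

```text
time_s: 12.33
tool_pos: [0.5199, 0.1703, 0.0816]
tool_rot: [-0.0, 0.685, 0.729, -0.0]
contact_force: [0.2, 0.4, -1.7]
gripper_width: 0.175
finger_force: 58.8
```

Now pressing the jaw: flange contact is expected at TCP 0.080, and the target is about 0.071.

Call:
jog_arm([
  [[0,0,0.01],[0,0,0]],
  [[0,0,0],[0,0,0]],
  [[0,0,0],[0,0,0]],
  [[0,0,0],[0,0,0]],
])

```text
time_s: 12.67
tool_pos: [0.5204, 0.1704, 0.0792]
tool_rot: [0.0, 0.685, 0.729, 0.0]
contact_force: [-0.1, 0.4, 2.5]
gripper_width: 0.178
finger_force: 59.4
```

Call:
jog_arm([
  [[0,0,0.01],[0,0,0]],
  [[0,0,0],[0,0,0]],
  [[0,0,0],[0,0,0]],
  [[0,0,0],[0,0,0]],
])

```text
time_s: 13.0
tool_pos: [0.5204, 0.1704, 0.0761]
tool_rot: [0.0, 0.685, 0.729, 0.0]
contact_force: [0.7, 0.7, 4.1]
gripper_width: 0.175
finger_force: 59.7
```

Call:
jog_arm([
  [[0,0,0.01],[0,0,0]],
  [[0,0,0],[0,0,0]],
  [[0,0,0],[0,0,0]],
  [[0,0,0],[0,0,0]],
])

```text
time_s: 13.33
tool_pos: [0.5205, 0.1704, 0.0733]
tool_rot: [0.0, 0.685, 0.729, 0.0]
contact_force: [-0.5, 1.4, 6.3]
gripper_width: 0.175
finger_force: 59.9
```

Call:
jog_arm([
  [[0,0,0.006],[0,0,0]],
  [[0,0,0],[0,0,0]],
  [[0,0,0],[0,0,0]],
  [[0,0,0],[0,0,0]],
])

```text
time_s: 13.67
tool_pos: [0.5205, 0.1704, 0.0716]
tool_rot: [0.0, 0.685, 0.729, 0.0]
contact_force: [0.5, -0.2, 7.1]
gripper_width: 0.18
finger_force: 60.1
```

```bash
python3 -c "
from h import *
go([.52,.1703,.071],3.5,1);go([.52,.1703,.071],93.5);print(arm.state()['joints'],arm.state()['torque'])"
```

```text
t 13.6667 at [0.5205 0.1704 0.0716] yaw 3.5790974653079215 F [ 0.5 -0.2  7.1] w 0.18040334435355926
1 rows of [-0.0001 -0.0016  0.002 ] [ 0.0013 -0.0002  0.0018]
t 13.6667 at [0.5205 0.1704 0.0716] yaw 3.5790974653079215 F [ 0.5 -0.2  7.1] w 0.18040334435355926
13 rows of [-0.     -0.0001  0.0002] [ 1.000e-04  1.000e-04 -1.537e-01]
[ 2.22719362e-01  1.50921514e-01  1.80624629e+00 -5.10972327e-06
  1.18338608e+00  1.60254172e-01] [0.00693515 0.17166593 0.00373411]
```

Call:
jog_arm([
  [[0,0,0.003],[0,0,0]],
  [[0,0,0],[0,0,0]],
  [[0,0,0],[0,0,-0.05]],
  [[0,0,0],[0,0,-0.05]],
  [[0,0,0],[0,0,-0.05]],
  [[0,0,0],[0,0,-0.05]],
  [[0,0,0],[0,0,0]],
  [[0,0,0],[0,0,0]],
])

```text
time_s: 14.33
tool_pos: [0.5205, 0.1703, 0.0707]
tool_rot: [0.0, 0.625, 0.78, 0.0]
contact_force: [0.1, -0.6, 7.3]
gripper_width: 0.175
finger_force: 60.2
```

Call:
jog_arm([
  [[0,0,0],[0,0,-0.05]],
  [[0,0,0],[0,0,-0.05]],
  [[0,0,0],[0,0,-0.05]],
  [[0,0,0],[0,0,-0.05]],
  [[0,0,0],[0,0,-0.05]],
  [[0,0,0],[0,0,-0.05]],
  [[0,0,0],[0,0,0]],
  [[0,0,0],[0,0,0]],
])

```text
time_s: 15.0
tool_pos: [0.5202, 0.1702, 0.0706]
tool_rot: [0.0, 0.529, 0.849, 0.0]
contact_force: [-1.0, -1.1, 7.5]
gripper_width: 0.175
finger_force: 60.2
```

```bash
python3 -c "
from h import *
go([.5205,.1704,.071],93.5);print(arm.state()['torque'])"
```

```text
t 15.0 at [0.5202 0.1702 0.0706] yaw 26.10104211202077 F [-1.  -1.1  7.5] w 0.17521728775363052
10 rows of [ 0.      0.0001 -0.0001] [ 0.000e+00  1.000e-04 -1.498e-01]
[-0.17363652  0.25573454  0.08042373]
```

Turning freely with small side forces. 67.4° remain, which is 1.498 units.

Call:
jog_arm([
  [[0,0,0],[0,0,-0.08]],
  [[0,0,0],[0,0,-0.08]],
  [[0,0,0],[0,0,-0.08]],
  [[0,0,0],[0,0,-0.08]],
  [[0,0,0],[0,0,-0.08]],
  [[0,0,0],[0,0,-0.08]],
  [[0,0,0],[0,0,0]],
  [[0,0,0],[0,0,0]],
])

```text
time_s: 15.67
tool_pos: [0.5198, 0.1699, 0.0704]
tool_rot: [-0.0, 0.361, 0.933, -0.0]
contact_force: [-3.2, -2.8, 7.2]
gripper_width: 0.178
finger_force: 60.2
```

Call:
jog_arm([
  [[0,0,0],[0,0,-0.08]],
  [[0,0,0],[0,0,-0.08]],
  [[0,0,0],[0,0,-0.08]],
  [[0,0,0],[0,0,-0.08]],
  [[0,0,0],[0,0,-0.08]],
  [[0,0,0],[0,0,-0.08]],
  [[0,0,0],[0,0,0]],
  [[0,0,0],[0,0,0]],
])

```text
time_s: 16.33
tool_pos: [0.5195, 0.1696, 0.0702]
tool_rot: [-0.0, 0.18, 0.984, -0.001]
contact_force: [-2.8, -3.4, 8.2]
gripper_width: 0.177
finger_force: 60.2
```

Call:
jog_arm([
  [[0,0,0],[0,0,-0.08]],
  [[0,0,0],[0,0,-0.08]],
  [[0,0,0],[0,0,-0.08]],
  [[0,0,0],[0,0,-0.08]],
  [[0,0,0],[0,0,-0.08]],
  [[0,0,0],[0,0,-0.08]],
  [[0,0,0],[0,0,0]],
  [[0,0,0],[0,0,0]],
  [[0,0,0],[0,0,0]],
])

```text
time_s: 17.08
tool_pos: [0.5194, 0.1694, 0.0701]
tool_rot: [-0.001, -0.008, 1.0, -0.001]
contact_force: [-3.7, -4.3, 9.0]
gripper_width: 0.18
finger_force: 60.2
```

```bash
python3 -c "
from h import *
go([.5205,.1704,.071],93.5);print(arm.state()['torque'])"
```

```text
t 17.0833 at [0.5194 0.1694 0.0701] yaw 90.87801203973932 F [-3.7 -4.3  9. ] w 0.1803617037398598
1 rows of [-0.0037  0.0032 -0.0031] [-0.0018 -0.002  -0.0583]
[-0.7637605   0.60292935  0.02389425]
```

Call:
jog_arm([
  [[0.003,-0.003,0],[0,0,-0.058]],
  [[0,0,0],[0,0,0]],
  [[0,0,0],[0,0,0]],
  [[0,0,0],[0,0,0]],
])

```text
time_s: 17.42
tool_pos: [0.5192, 0.1691, 0.0705]
tool_rot: [0.0, -0.03, 1.0, -0.0]
contact_force: [-2.3, -1.2, 7.9]
gripper_width: 0.175
finger_force: 60.2
```

Call:
jog_arm([
  [[0,0,-0.006],[0,0,0]],
  [[0,0,-0.006],[0,0,0]],
  [[0,0,-0.004],[0,0,0]],
  [[0,0,0],[0,0,0]],
  [[0,0,0],[0,0,0]],
  [[0,0,0],[0,0,0]],
])

```text
time_s: 17.92
tool_pos: [0.5192, 0.1691, 0.075]
tool_rot: [0.0, -0.03, 1.0, -0.0]
contact_force: [-0.4, -0.6, 6.0]
gripper_width: 0.181
finger_force: 59.9
```

```bash
python3 -c "
from h import *
go([.5205,.1704,.076],93.5);print(arm.state()['torque'])"
```

```text
t 17.9167 at [0.5192 0.1691 0.075 ] yaw 93.48745487591434 F [-0.4 -0.6  6. ] w 0.18066439493973976
1 rows of [-0.0046  0.0042 -0.0032] [-0.0006  0.0002 -0.0003]
[-0.19872664  0.02513717  0.07279883]
```

Call:
jog_arm([
  [[0,0,-0.003],[0,0,0]],
  [[0,0,0],[0,0,0]],
  [[0,0,0],[0,0,0]],
])

```text
time_s: 18.17
tool_pos: [0.5192, 0.1691, 0.0758]
tool_rot: [0.0, -0.03, 1.0, -0.0]
contact_force: [0.1, -2.7, 4.5]
gripper_width: 0.179
finger_force: 59.8
```

Call:
jog_arm([
  [[0,0,0],[0,0,0]],
  [[0,0,0],[0,0,0]],
  [[0,0,0],[0,0,0]],
  [[0,0,0],[0,0,0]],
  [[0,0,0],[0,0,0]],
  [[0,0,0],[0,0,0]],
], jaw=-0.3)

```text
time_s: 18.67
tool_pos: [0.5189, 0.1694, 0.0755]
tool_rot: [-0.0, -0.03, 1.0, 0.0]
contact_force: [-0.1, 1.3, 0.2]
gripper_width: 0.65
finger_force: 0.0
```

Call:
jog_arm([
  [[0,0,-0.05],[0,0,0]],
  [[0,0,-0.1],[0,0,0]],
  [[0,0,-0.13],[0,0,0]],
  [[0,0,-0.13],[0,0,0]],
  [[0,0,-0.1],[0,0,0]],
  [[0.13,0,0],[0,0,0]],
  [[0.13,0,0],[0,0,0]],
  [[0.13,0,0],[0,0,0]],
  [[0,0,0],[0,0,0]],
  [[0,0,0],[0,0,0]],
  [[0,0,0],[0,0,0]],
])

```text
time_s: 19.58
tool_pos: [0.4028, 0.1624, 0.2293]
tool_rot: [0.001, -0.031, 1.0, 0.0]
contact_force: [0.8, -0.1, 0.2]
gripper_width: 0.654
finger_force: 0.0
```

```bash
python3 -c "
from h import *
s=arm.read_camera('scene');t=arm.read_camera('top')
f=lambda i,x,y:cv2.resize(i[y:y+80,x:x+80],(400,400),interpolation=2)
cv2.imwrite('pics/c5.png',np.hstack([f(s,255,170),f(t,150,140)]))
c=arm.state()['tool_pos'];print(c)
p=np.array([.5192,.1691,.019])
for h in(.032,.068):print(w2p('scene',p+[0,0,h]),w2p('top',p+[0,0,h]))
"
```

```text
[0.40341054 0.1623368  0.22918934]
[294.51456866 219.86549526] [191.27479783 181.64311487]
[295.25285426 209.43943722] [189.57137317 179.7180484 ]
```

View pics/c5.png

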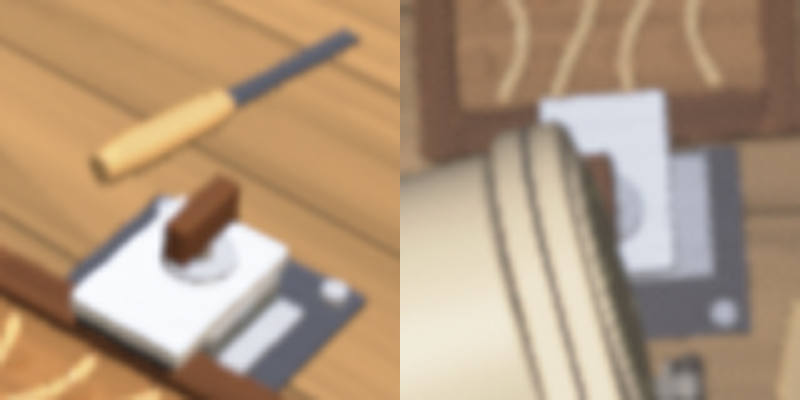

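The scene crop shows the bolt upright at about (295,210), with its wing along clamp x and its flange on the jaw. The gripper is clear, so I hand in.

```bash
python3 -c "
from bench import arm
print(arm.sign_off())"
```

```text
the job is handed in; nothing more can be done
None
```

I handed the job in at about 20 s of the 72 s. In the last pictures the T-bolt stands upright and crosswise in the clamp, let go and holding the jaw down. The highest measured force while pressing was about 10 N, and no other tool was touched. The sign-off returned no verdict.

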